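Set the cartridge viewer for a reading

TASK

Get the cartridge viewer ready for a reading, with light fingertip pushes only and nothing gripped or lifted: push the cartridge that sticks out of the side of the stage fully home against its end stop, and push the iris lever round until its pointer is on the one long line of the scale. Only when both are set, press the lamp button on the lamp house right down once and let it come up again. Leave the bottles, the cartridges on the bench and the other loose things round the viewer alone.

Things in the scene. Friction and masses are not known exactly. Their poses are not given: they have to be found in the camera images.
- viewer: fixed grey cartridge viewer; origin on the worktop under the centre of its round base (the optical axis); x to its rear, y to its left, z up, -x is its front. Base 216 mm across, with a bright scale disc on it (206 mm across, top at z = 21.5 mm). The dark iris ring, 98 mm across, z = 29 to 43 mm, turns about the axis. Lamp house at the rear: x = 52 to 116, y = -75 to 75, top z = 51 mm
- stage_stop (a point): middle of the face of the end stop, at viewer x = 0, y = -39, z = 60 mm. Fixed stage plate above the ring: x = -31 to 31, y = -48 to 34, top z = 60 mm. Two rails 6 mm high on it guide the cartridge along y, from y = -41 to 23 mm, 37 mm apart (outer faces within 28 mm of the middle); beyond y = 34 mm the space beside the ring is open down to the scale disc
- iris_ring (a joint): turn of the iris ring and its lever, rad; grows counter-clockwise seen from above, 0 to 2.094 between end stops. In the viewer's frame the lever points at angle 2.094 + joint from +x towards +y (pi is straight to the front); it is on the long line at 1.396. Friction of about 0.1 N m holds it wherever it is left (1 to 2 N at the peg moves it); no spring
- lever_peg (a point): centre of the top of the upright black peg on the lever, 76 mm from the optical axis; peg 13 mm thick, from 34 to 68 mm above the worktop, to be pushed sideways. The lever under it is a dark bar 10 mm wide, 31 to 36 mm above the worktop, that ends in a pointer at radius 89 mm
- long_mark (a point): point on the one long black line of the scale, 100 mm from the optical axis, 21.5 mm above the worktop. The line is radial, 40 mm long (radius 62 to 102 mm); the other lines, every 10 degrees round the front, are 7.5 mm long at radius 92 to 100 mm
- cartridge: loose flat white cartridge in the stage channel, 78 x 34 mm, edges 6 mm high (9 mm with the features on top). Origin: centre of its underside, 60 mm above the worktop; its x is along its length and the viewer's +y. It sticks out past the stage's +y edge; home, its origin is on the optical axis and 5 mm stick out. A push of under 1 N on the outer end towards viewer -y slides it to the stop
- lamp_button (a joint): travel of the lamp button, m: 0 up, 0.005 right down; a spring returns it, about 4 N hold it right down
- lamp_button_top (a point): centre of the top of the lamp button: grey round cap, 22 mm in diameter, on the lamp house at x = 84, y = -40 mm in the viewer's frame, 59 mm above the worktop when up; pressed straight down. Its dark bezel, 38 mm across, is 6 mm lower
- control_small_1: small white bottle with an orange cap, 30 mm in diameter, 52 mm high, loose, about 155 mm to the viewer's left; leave alone (origin at the centre of its underside, as for all below)
- control_small_2: small white bottle with a green cap, 30 mm in diameter, 52 mm high, loose, left of the viewer beside the lamp house; leave alone
- bottle_big: bottle with a red cap, 40 mm in diameter, 85 mm high, loose, left of the lamp house; leave alone
- spare_cartridge: another white test cartridge, 78 x 34 x 9 mm, loose on the worktop in front of the viewer, to its right; leave alone
- test_cartridge_6: white test cartridge, 78 x 34 x 9 mm, lying loose on the worktop farther to the right; leave alone
- data_logger: black handheld data logger, 135 x 68 x 17 mm, loose on the worktop at the right; leave alone
- tweezers: steel tweezers, 126 x 16 x 9 mm, loose on the worktop beside the data logger; leave alone
- log_book: red notebook, 148 x 109 x 15 mm, loose on the worktop to the right of the viewer; leave alone

How it is judged (in metres and radians):
On the way:
1. with the cartridge home and the lever on the long line, the lamp button is pressed down (value of joint lamp_button above 0.0035 m and y of cartridge in the frame of viewer below 0.003 m and value of joint iris_ring between 1.326 and 1.466 rad), for 0.1 s.
At the end, for the whole second after the job is handed in: The cartridge lies flat in its channel within 3 mm of the end stop, the lever's pointer is within 4 degrees of the long line, the lamp button was pressed (at least 3.5 of its 5 mm) with both so set and has come up again, and everything is at rest (y of cartridge in the frame of viewer between -0.004 and 0.003 m and x of cartridge in the frame of viewer between -0.004 and 0.004 m and z of cartridge in the frame of viewer between 0.057 and 0.063 m and value of joint iris_ring between 1.326 and 1.466 rad and value of joint lamp_button below 0.001 m and linear speed of cartridge below 0.01 m/s); the robot touches nothing.
It fails at once if the cartridge is lifted off or tipped out of the stage (z of cartridge in the frame of viewer above 0.067 m or angle between cartridge's own z axis and vertical above 0.2 rad).
It fails at once if the lamp button is pressed before cartridge and iris are set (value of joint lamp_button above 0.0025 m and (y of cartridge in the frame of viewer above 0.004 m or value of joint iris_ring below 1.31 rad or value of joint iris_ring above 1.48 rad)).
It fails at once if a bystander is moved more than 20 mm or knocked over (distance of any of control_small_1, control_small_2, bottle_big, spare_cartridge, test_cartridge_6, data_logger, tweezers, log_book from where it was at the start of the episode above 0.02 m or angle between any of control_small_1, control_small_2, bottle_big's own z axis and vertical above 0.5 rad).
It fails at once if the cartridge or the viewer's lever or button is gripped or forced (over 30 N from the fingers) (contact force between the fingers and cartridge above 30 N or contact force between the fingers and viewer above 30 N).
It also fails if it takes over 54 s, if anything falls off the work surface, if the arm or the gripper's body presses on something with over 40 N, if the wrist force passes 120 N, or if a joint passes its speed limit or range.

ROBOT

A 6-joint arm with a two-finger parallel gripper is mounted at the origin on a cart in front of the work surface, level with it; the furniture and walls round the work are solid. World frame = base frame: x ahead of the robot, y to its left, z up, the work surface at z = 0. Lengths are in mm, angles in rad, forces in N, time in s.
With the tool pointing down it reaches from about 325 to 775 mm from the base axis. Payload 9.3 kg.
Tool frame: the origin (TCP) lies midway between the tips of the shut fingers; the grasp point (between the pads) lies 19 mm behind it; z points along the fingers, y is the line along which they close (so a half turn about z gives the same grasp; the last joint's range is limited). The gripper opens to 85 mm and grips with 20 to 120 N. Pads are 22 mm wide; open, the fingers measure 114 mm over their backs; the gripper's body (76 mm by 85 mm) begins 54 mm behind the grasp point. The pads swing forward as they close: fully open they stand 13 mm farther back than shut.
Start: joints at [-1.269, 0.259, 0.021, 1.334, 0, 1.418], TCP at [241.599, -494.092, 231.279] pointing down, gripper open.
Joint ranges: [-3.04, 3.04], [-0.91, 1.82], [-1.04, 1.36], [-1.92, 1.95], [-1.52, 1.45], [-3.14, 3.14]. Speed limits (rad/s): [2.22, 2.22, 2.79, 3.14, 3.14, 3.14].

INTERFACE

Orientations are given as a rotation vector (axis times angle).
In Python, from bench import sensors, viewer, ticket, finder gives the robot as it stands.
- The arm moves only by the tool play_rows, never from a script. Its arguments are lists of equal length, an entry for each row: "offset": the shift along the tool's x, y, z in mm, a list of three; "spin": the turn about the tool's z in degrees. In form: {"offset": [[tx, ty, tz], ...], "spin": [spin, ...]}. A call has exactly 10 rows; each row is the pose to reach, as a shift and turn from the pose commanded when the call began, along the tool's axes at that moment; what a row does not reach only later rows make up. A row lasts 1/8 s, in which the tool goes at most 62.5 mm and 10.7 degrees, less where a joint would pass 70% of its speed; a pose out of reach is approached as far as the arm can. A call with a gripper value outside its range is refused whole. "jaw" is the opening in per cent of the stroke, from 0 (shut) to 100 (fully open), set as the call begins (left out, the last holds). The fingers move at their own pace and stop on an object; "grip_force" is the grip in N (left out, the last holds). Time passes only in rows, so rows that repeat a pose let the fingers close, or fill a call up. It gives the time, the measured TCP pose, the force, the opening and the grip force at its end, in the units of the state.
- sensors.sense(): the state, without advancing time (a new reading comes with each control period).
- viewer.get_image(name): name is "scene" or "top" or "wrist"; returns a dict with "frame" (480x640x3 uint8, blue, green, red), "fovy" (degrees; the focal length in pixels is half the picture's height over the tangent of half this angle, whatever the lens; pixels are square), "cx", "cy" (the principal point, pixels), "world_from_camera" (4x4, takes a point from camera to world coordinates). Camera axes: x right, y down, z forward; pixel columns grow to the right and rows downward; lengths in mm; the calibration is good to about 2 mm. A picture is of the moment at which its call begins. There is no depth.
- ticket.job_done(): hands the job in; it is judged then, once.
Trained networks look in a picture, given as the dict that the camera call returned (one of the last four; its "shot" number tells which), for a name from the list of things; names that differ only in an ending like _2 or _b are one class to them, and where a whole thing is asked for, a point or a joint stands for the part that bears it (a point fixed in the world has none). Each returns a list of dicts, best first, with "confidence" (0 to 1); they miss things now and then, are a little off and sometimes report something else, mostly with a low value. They report only what shows in the picture. A call takes as long as a camera call.
- finder.cut_out(picture, query): "region" (480x640 bool, what is visible of it) and "rect" ([left, top, right, bottom] in pixels, round what is visible of it).
The state is a dict: "time": time; "q": joint angles; "qd": joint speeds; "joint_torque": joint torques, N m; "eef_pos": TCP position; "orientation": TCP orientation; "wrist_force": force on the tool from outside, world axes, zero at the start; "ft_torque": the same for the moment, N m; "finger_gap": finger opening in mm; "grasp_force": force on a finger pad.
Only numpy, scipy, OpenCV 4.12 (cv2) and the standard library are available. Lean on these libraries where they do the work, as an engineer would, in place of code of your own. Each camera call takes 0.05 s, during which the arm holds its last target. There are 200 camera calls.

## Working session

There is one attempt and no reset: what is moved stays moved. The work goes in short steps, Python scripts to look and compute and a tool call to move; the robot and the scene stay as the last step left them, time stands still between calls to the robot, and variables do not carry over. Pictures are saved under pics/ and viewed, at most 10 in all, crops included, and the job is handed in when it is done.

Besides the shell and the picture viewer there is one more tool, called after "Call:" in YAML: its name, and indented under it one key for each argument. play_rows: Moves the arm, as the interface text tells. Its arguments: {"type":"object","properties":{"offset":{"type":"array"},"spin":{"type":"array"},"jaw":{"type":"number"},"grip_force":{"type":"number"}},"required":["offset","spin"]}

```bash
mkdir -p pics
cat > h.py <<'E'
import numpy as np,cv2
from bench import sensors,viewer,ticket,finder
def ray(p,uv):
    f=240/np.tan(np.radians(p["fovy"])/2);T=np.array(p["world_from_camera"])
    d=T[:3,:3]@np.array([(uv[0]-p["cx"])/f,(uv[1]-p["cy"])/f,1]);return T[:3,3],d
def onz(p,uv,z):
    o,d=ray(p,uv);return (o+d*(z-o[2])/d[2])
def proj(p,X):
    f=240/np.tan(np.radians(p["fovy"])/2);T=np.array(p["world_from_camera"])
    c=T[:3,:3].T@(np.array(X,float)-T[:3,3]);return c[0]/c[2]*f+p["cx"],c[1]/c[2]*f+p["cy"]
E
python3 - <<'E'
from h import *
s=sensors.sense();print(s["eef_pos"],s["orientation"],s["finger_gap"])
ims=[]
for n in("top","scene"):
    p=viewer.get_image(n);ims.append(p["frame"].copy());cv2.imwrite(f"pics/{n}0.png",p["frame"])
    print(n,p["fovy"],np.round(p["world_from_camera"],3).tolist())
    for q in("viewer","cartridge","iris_ring","lever_peg","lamp_button","control_small_1","bottle_big","long_mark"):
        for r in finder.cut_out(p,q)[:3]:
            m=r["region"];ys,xs=np.nonzero(m)
            print(q,round(r["confidence"],2),r["rect"],m.sum(),xs.mean().round(1),ys.mean().round(1),onz(p,(xs.mean(),ys.mean()),60).round())
E
```

```text
[ 241.50998948 -493.82621333  230.65455406] [-3.05939741e+00 -7.07947526e-01  1.96328086e-04] 85.34539249114131
top 47.21585305557061 [[-0.028, -0.981, 0.192, 326.589], [-1.0, 0.025, -0.017, -113.263], [0.012, -0.192, -0.981, 1310.262], [0.0, 0.0, 0.0, 1.0]]
viewer 0.95 [189.2, 198.4, 284.6, 296.7] 6348 235.9 244.7 [584.  64.  60.]
cartridge 0.86 [206.3, 237.5, 239.4, 254.1] 454 222.2 244.4 [585.  95.  60.]
iris_ring 0.82 [213.8, 229.1, 253.4, 277.6] 402 231.3 254.3 [561.  75.  60.]
iris_ring 0.51 [202.9, 238.7, 238.6, 253.2] 486 222.3 244.7 [584.  95.  60.]
lever_peg 0.75 [211.9, 228.0, 247.5, 276.4] 305 230.9 257.7 [553.  75.  60.]
lever_peg 0.67 [449.3, 294.8, 480.2, 356.7] 1714 463.2 326.1 [ 383. -450.   60.]
lever_peg 0.57 [423.2, 275.1, 441.5, 307.9] 450 433.8 290.7 [ 465. -389.   60.]
lamp_button 0.43 [243.9, 209.1, 255.6, 215.6] 64 249.8 209.8 [666.  31.  60.]
lamp_button 0.16 [204.0, 239.5, 240.6, 249.0] 455 222.6 245.0 [584.  95.  60.]
control_small_1 0.72 [166.5, 217.5, 183.5, 229.1] 166 173.2 224.5 [635. 210.  60.]
control_small_1 0.67 [161.0, 235.2, 179.5, 246.8] 149 170
[... 417 characters left out ...]
er 0.85 [223.8, 251.2, 310.7, 317.5] 3830 268.3 285.4 [571. 115.  60.]
cartridge 0.59 [257.5, 267.7, 278.3, 290.9] 253 266.8 278.3 [590.  94.  60.]
iris_ring 0.72 [260.9, 273.2, 287.9, 298.2] 254 279.4 288.5 [538. 109.  60.]
lever_peg 0.69 [262.7, 275.1, 289.7, 302.9] 236 279.2 288.4 [539. 109.  60.]
lamp_button 0.45 [251.6, 253.1, 259.8, 260.3] 33 255.9 256.3 [670.  36.  60.]
control_small_1 0.64 [226.8, 304.1, 243.1, 327.0] 202 233.1 316.8 [582. 254.  60.]
control_small_1 0.6 [213.8, 299.3, 229.0, 319.1] 188 222.2 308.7 [624. 246.  60.]
bottle_big 0.92 [203.3, 273.6, 217.2, 298.1] 379 211.4 287.2 [698. 200.  60.]
long_mark 0.59 [221.9, 251.6, 310.5, 315.9] 3870 268.3 285.2 [571. 114.  60.]
```

View pics/top0.png

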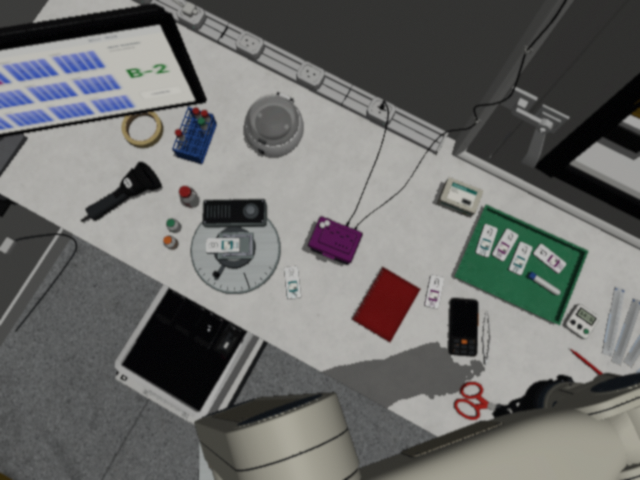

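View pics/scene0.png

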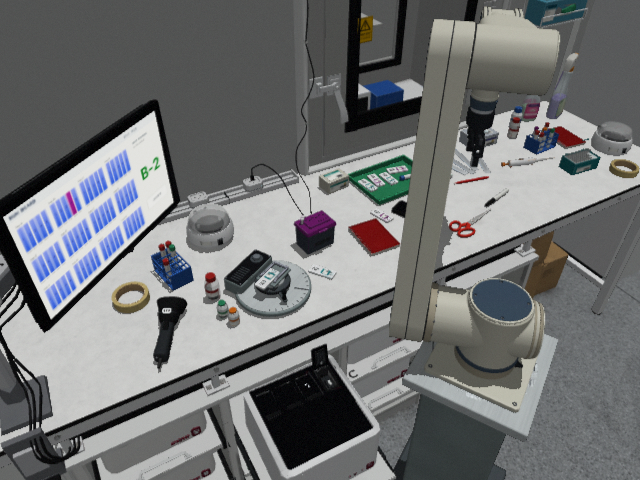

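Call:
play_rows:
  offset:
    - [45,-38,-30]
    - [90,-77,-70]
    - [136,-115,-70]
    - [181,-154,-70]
    - [226,-192,-70]
    - [272,-230,-70]
    - [317,-269,-70]
    - [362,-307,-70]
    - [408,-346,-70]
    - [453,-384,-70]
  spin: [-6,-12,-19,-26,-32,-38,-45,-51,-58,-64]
  jaw: 0

```text
time: 2.15
eef_pos: [480.3, 51.9, 301.5]
orientation: [2.215, 2.226, 0.001]
wrist_force: [0.9, -0.5, 1.1]
finger_gap: -0.3
grasp_force: 0.0
```

Run:
```python
from h import *
s=sensors.sense();print(s["time"],s["eef_pos"],s["orientation"],s["finger_gap"],s["q"])
p=viewer.get_image("wrist");cv2.imwrite("pics/w1.png",p["frame"])
print(p["fovy"],np.round(p["world_from_camera"],3).tolist())
for q in("viewer","cartridge","iris_ring","lever_peg","lamp_button"):
    for r in finder.cut_out(p,q)[:2]:
        m=r["region"];ys,xs=np.nonzero(m)
        print(q,round(r["confidence"],2),r["rect"],xs.mean().round(1),ys.mean().round(1),onz(p,(xs.mean(),ys.mean()),60).round())
```

```text
2.15 [480.33975729  51.93542065 301.53392488] [2.21547541e+00 2.22642988e+00 6.93507301e-04] -0.3199535337589533 [-6.61352824e-02  1.30787080e-01  3.41382613e-02  1.47334347e+00
 -1.14912509e-04  1.49972868e+00]
70.15875861014896 [[1.0, 0.003, 0.001, 478.625], [0.004, -0.964, -0.268, 118.682], [0.0, 0.268, -0.964, 445.048], [0.0, 0.0, 0.0, 1.0]]
viewer 0.73 [321.4, 87.5, 521.6, 267.1] 418.4 179.7 [587.  84.  60.]
viewer 0.73 [340.8, 144.5, 454.2, 220.2] 393.3 174.9 [559.  89.  60.]
cartridge 0.97 [399.5, 133.0, 439.0, 204.0] 418.0 166.5 [585.  98.  60.]
iris_ring 0.63 [346.6, 143.6, 453.8, 218.9] 393.5 175.3 [559.  88.  60.]
iris_ring 0.49 [320.7, 89.0, 519.3, 265.4] 418.4 179.6 [587.  84.  60.]
lever_peg 0.77 [343.4, 144.7, 454.5, 216.8] 392.9 175.6 [558.  88.  60.]
lever_peg 0.23 [323.0, 87.6, 521.8, 265.6] 418.2 179.6 [587.  84.  60.]
lamp_button 0.84 [475.8, 213.8, 495.1, 232.6] 484.0 223.2 [666.  34.  60.]
```

View pics/w1.png

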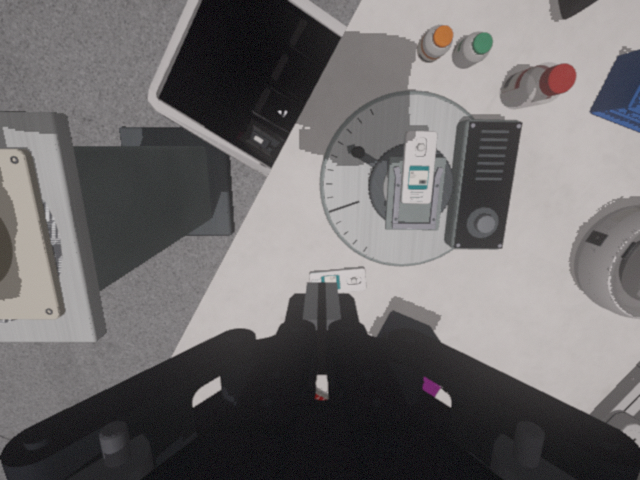

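```bash
cat > fit.py <<'E'
from h import *
from scipy.optimize import least_squares
p=viewer.get_image("wrist")
P=[((523,122),(116,75,51)),((501,249),(116,-75,51)),((450,246),(52,-75,51)),((484,222.5),(84,-40,59)),((331,209),None),]
P=[a for a in P if a[1]]
rim=[(320.5,180),(405,90.5),(400,265.5),(345,118),(345,242)]
def W(v,q):
    c,s=np.cos(v[2]),np.sin(v[2]);return np.array([v[0]+c*q[0]-s*q[1],v[1]+s*q[0]+c*q[1],q[2]])
def V(v,w):
    c,s=np.cos(v[2]),np.sin(v[2]);d=np.array(w)[:2]-v[:2];return np.array([c*d[0]+s*d[1],-s*d[0]+c*d[1]])
if __name__=="__main__":
    def res(v):
        r=[]
        for uv,q in P: r+=list(onz(p,uv,q[2])[:2]-W(v,q)[:2])
        for uv in rim: r.append(np.linalg.norm(onz(p,uv,20)[:2]-v[:2])-105.5)
        return r
    s=least_squares(res,[584,64,0],loss="soft_l1",f_scale=2);v=s.x;print(v,np.degrees(v[2]),np.round(res(v),1))
    for n,uv,z in(("peg",(355,151.5),68),("long out",(331,209),21.5),("long in",(358,202),21.5),("cart end",(421,131.5),66),("cart inner",(417,204),66)):
        w=onz(p,uv,z);q=V(v,w);print(n,w.round(1),q.round(1),np.hypot(*q).round(1),np.degrees(np.arctan2(q[1],q[0]))%360)
    np.save("v.npy",v)
    im=cv2.resize(p["frame"][80:280,310:535],None,fx=3,fy=3,interpolation=cv2.INTER_CUBIC)
    def dot(q,col):
        u=(np.array(proj(p,W(v,q)))-[310,80]+.5)*3;cv2.circle(im,tuple(int(a) for a in u),2,col,-1)
    for a in np.arange(0,360,5):
        t=np.radians(a);dot((103*np.cos(t),103*np.sin(t),21.5),(0,0,255))
    for r in(62,80,102): dot((r*np.cos(3.49),r*np.sin(3.49),21.5),(0,255,0))
    for q in((52,75,51),(52,-75,51),(116,75,51),(116,-75,51),(84,-40,59),(31,-48,60),(-31,-48,60),(31,34,60),(-31,34,60)):dot(q,(255,0,255))
    cv2.imwrite("pics/fit.png",im)
E
python3 fit.py
```

```text
[ 5.81193594e+02  7.29650981e+01 -1.80305368e-02] -1.0330736619565115 [-0.7 -4.3 -1.9  1.1  0.4  3.8  1.1 -0.1 -1.2 -0.3  2.4  1.1 -0.5]
peg [513.9 110.9  68. ] [-68.   36.7] 77.2 151.6253429206365
long out [490.   40.6  21.5] [-90.6 -34. ] 96.8 200.54880781094278
long in [523.6  49.4  21.5] [-57.2 -24.6] 62.3 203.2570112738874
cart end [583.3 131.2  66. ] [ 1.  58.3] 58.3 88.99488933375771
cart inner [584.7  54.1  66. ] [  3.9 -18.8] 19.2 281.6265300194326
```

View pics/fit.png

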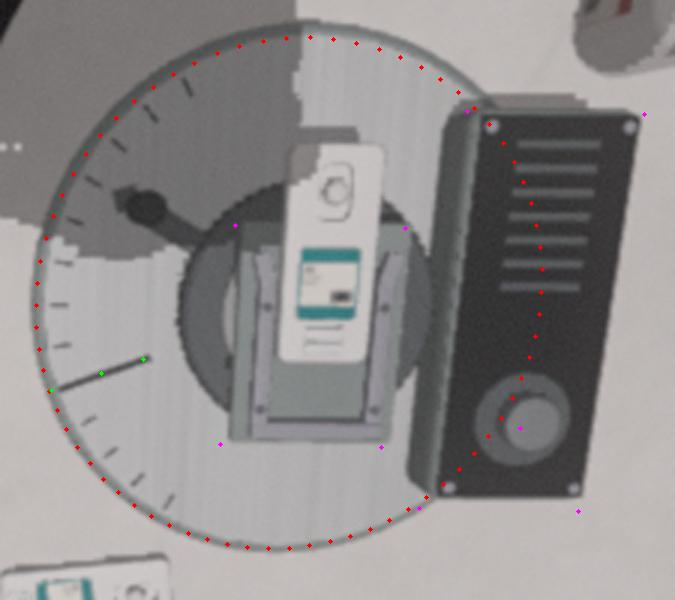

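```bash
python3 - <<'E'
s=open('fit.py').read()
a=s.index("P=[((");b=s.index("rim=")
s=s[:a]+'''Z=lambda a,b:(a/3-.5+310,b/3-.5+80)
P=[(Z(482,113),(52,75,51)),(Z(641,113),(116,75,51)),(Z(582,497),(116,-75,51)),(Z(436,497),(52,-75,51)),(Z(533,425),(84,-40,59)),(Z(391,440),(31,-48,60)),(Z(229,440),(-31,-48,60)),(Z(410,226),(31,34,60)),(Z(243,226),(-31,34,60)),(Z(62,387),(102*np.cos(3.49),102*np.sin(3.49),21.5)),(Z(148,358),(62*np.cos(3.49),62*np.sin(3.49),21.5))]
'''+s[b:]
s=s.replace('(355,151.5),68','Z(147,207),68').replace('(421,131.5),66','Z(339,144),66').replace('(331,209),21.5','Z(62,387),21.5').replace('(358,202),21.5','Z(148,358),21.5').replace('(417,204),66','Z(323,361),66')
open('fit.py','w').write(s)
E
python3 fit.py
```

```text
[ 5.83615691e+02  7.34672552e+01 -7.25616702e-03] -0.4157477454078135 [ 3.7 -2.  -2.7 -1.7 -2.7  3.6  3.   3.2  1.8 -0.5  0.5  1.6  0.1  1.2
 -0.5 -0.6  0.8 -0.9  1.5  1.5 -0.6  0.2  1.2 -1.1  3.4  2.1  1.9]
peg [517.7 113.6  68. ] [-66.2  39.6] 77.2 149.1134861432951
long out [489.   40.9  21.5] [-94.4 -33.3] 100.1 199.41933365705563
long in [524.6  53.   21.5] [-58.9 -20.9] 62.5 199.57406470839206
cart end [584.7 134.8  66. ] [ 0.6 61.3] 61.3 89.41027140243361
cart inner [584.7  58.3  66. ] [  1.1 -15.2] 15.2 274.32100044358776
```

View pics/fit.png

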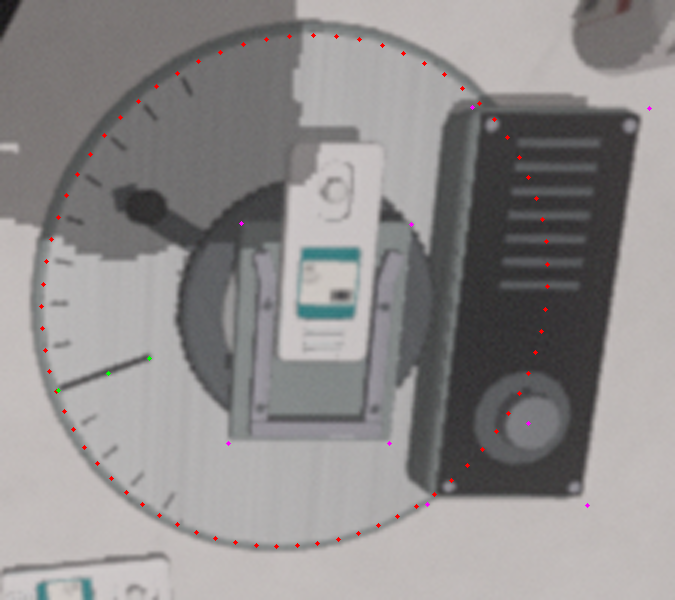

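Call:
play_rows:
  offset:
    - [30,30,30]
    - [60,60,70]
    - [90,90,110]
    - [105,104,150]
    - [105,104,190]
    - [105,104,225]
    - [105,104,250]
    - [105,104,250]
    - [100,104,250]
    - [97,104,250]
  spin: [0,0,0,0,0,0,0,0,0,0]

```text
time: 3.8
eef_pos: [584.6, 146.3, 52.7]
orientation: [2.22, 2.221, 0.003]
wrist_force: [0.1, 0.8, -0.2]
finger_gap: -0.1
grasp_force: 0.1
```

```bash
cat > look.py <<'E'
from fit import *
import sys
v=np.load("v.npy");s=sensors.sense();print(s["time"],s["eef_pos"],V(v,s["eef_pos"]),s["wrist_force"])
p=viewer.get_image("wrist");cv2.imwrite(f"pics/{sys.argv[1]}.png",p["frame"])
for q in("cartridge","lever_peg","lamp_button"):
    for r in finder.cut_out(p,q)[:2]:
        m=r["region"];ys,xs=np.nonzero(m);z=dict(cartridge=66,lever_peg=68,lamp_button=59)[q]
        print(q,round(r["confidence"],2),r["rect"],V(v,onz(p,(xs.mean(),ys.mean()),z)).round(1))
E
python3 look.py w3
```

```text
3.85 [584.50328486 146.15641797  52.62140009] [ 0.36013084 72.69368959] [-0.16341187 -0.38823464  0.04637975]
cartridge 0.5 [318.6, 377.1, 328.3, 396.6] [-0.8 35.5]
lever_peg 0.76 [175.0, 326.5, 375.4, 353.4] [-52.9  62.5]
```

View pics/w3.png

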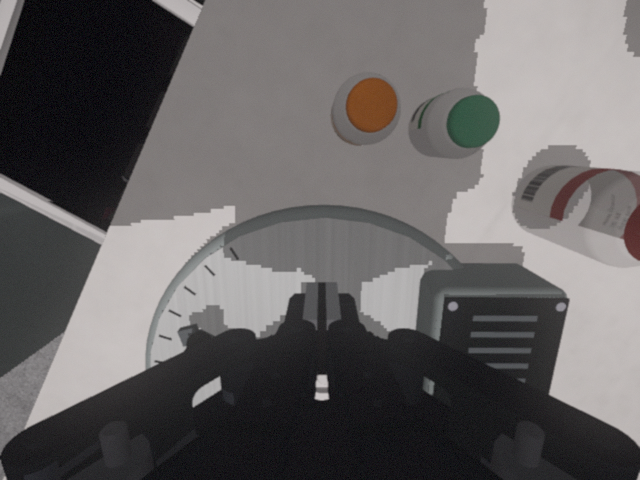

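Call:
play_rows:
  offset:
    - [-3,0,0]
    - [-6,0,0]
    - [-8,0,0]
    - [-10,0,0]
    - [-12,0,0]
    - [-14,0,0]
    - [-16,0,0]
    - [-18,0,0]
    - [-19,0,0]
    - [-20,0,0]
  spin: [0,0,0,0,0,0,0,0,0,0]

```text
time: 5.3
eef_pos: [583.8, 126.9, 51.3]
orientation: [2.22, 2.223, -0.0]
wrist_force: [-0.4, 0.1, -0.2]
finger_gap: 0.0
grasp_force: 0.1
```

Run:
```python
from fit import *
v=np.load("v.npy");s=sensors.sense();print(s["eef_pos"],V(v,s["eef_pos"]),s["wrist_force"])
for n in("scene","top"):
    p=viewer.get_image(n)
    for r in finder.cut_out(p,"cartridge")[:2]:
        print(n,r["confidence"],r["rect"])
    c=proj(p,(584,73,50));x,y=int(c[0])-50,int(c[1])-37
    cv2.imwrite(f"pics/{n}4.png",cv2.resize(p["frame"][y:y+75,x:x+100],None,fx=7,fy=7,interpolation=cv2.INTER_CUBIC))
```

```text
[583.79544486 126.81798416  51.28283333] [-0.20736885 53.35062872] [ 0.61218815 -0.01958245 -0.65219981]
scene 0.43 [267.1, 261.7, 283.2, 284.7]
top 0.64 [215.2, 238.5, 250.3, 250.3]
top 0.39 [210.5, 226.4, 254.7, 279.9]
```

Call:
play_rows:
  offset:
    - [-0.5,0,0]
    - [-1,0,0]
    - [-1.5,0,0]
    - [-2,0,0]
    - [-2.5,0,0]
    - [-3,0,0]
    - [-3.3,0,0]
    - [-3.6,0,0]
    - [-4,0,0]
    - [-4,0,0]
  spin: [0,0,0,0,0,0,0,0,0,0]

```text
time: 6.8
eef_pos: [584.1, 125.3, 51.5]
orientation: [-2.217, -2.223, -0.006]
wrist_force: [1.6, 13.2, -0.0]
finger_gap: -0.0
grasp_force: 6.5
```

Call:
play_rows:
  offset:
    - [4,0,0]
    - [10,0,0]
    - [20,0,0]
    - [22,-15,0]
    - [22,-30,0]
    - [22,-45,0]
    - [22,-60,0]
    - [22,-68,0]
    - [18,-68,1]
    - [14,-68,2]
  spin: [0,0,0,0,0,0,0,0,0,0]

```text
time: 8.05
eef_pos: [516.3, 136.6, 49.3]
orientation: [2.22, 2.222, 0.001]
wrist_force: [-0.4, -0.7, -0.2]
finger_gap: -0.3
grasp_force: 0.0
```

Call:
play_rows:
  offset:
    - [-5,-1,0]
    - [-11,-2,0]
    - [-18,-3,0]
    - [-25,-5,0]
    - [-32,-6,0]
    - [-39,-7,0]
    - [-46,-7,0]
    - [-53,-7,0]
    - [-59,-7,0]
    - [-62,-7,0]
  spin: [0,0,0,0,0,0,0,0,0,0]

```text
time: 9.3
eef_pos: [509.4, 74.4, 49.5]
orientation: [2.22, 2.222, 0.001]
wrist_force: [0.5, 1.6, 0.0]
finger_gap: -0.1
grasp_force: 0.8
```

Run:
```python
from fit import *
v=np.load("v.npy");s=sensors.sense();print(s["eef_pos"],V(v,s["eef_pos"]),s["wrist_force"])
p=viewer.get_image("wrist")
cv2.imwrite("pics/w5.png",p["frame"])
```

```text
[509.2994681   74.27750998  49.42751802] [-74.32014533   0.27098721] [ 0.63085115  0.53762938 -0.30924928]
```

View pics/w5.png

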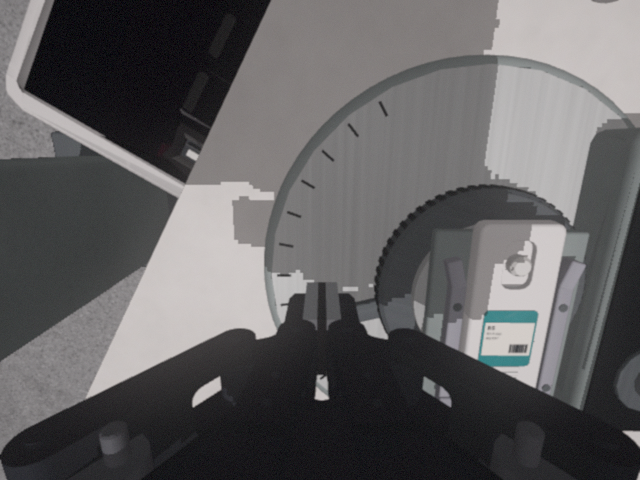

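Call:
play_rows:
  offset:
    - [-2,0,0]
    - [-4,0,0]
    - [-6,1,0]
    - [-7,1,0]
    - [-7.5,1,0]
    - [-7.5,1,0]
    - [5,1,0]
    - [15,0,0]
    - [15,0,-40]
    - [0,-5,-90]
  spin: [0,0,0,0,0,0,0,0,0,0]

```text
time: 10.65
eef_pos: [503.0, 76.1, 139.5]
orientation: [-2.217, -2.224, 0.003]
wrist_force: [1.8, 0.2, -0.4]
finger_gap: 0.6
grasp_force: 0.0
```

Call:
play_rows:
  offset:
    - [-20,10,-30]
    - [-50,20,-60]
    - [-80,40,-90]
    - [-110,50,-110]
    - [-120,60,-120]
    - [-120,60,-120]
    - [-120,60,-120]
    - [-120,60,-120]
    - [-120,60,-120]
    - [-120,60,-120]
  spin: [0,0,0,0,0,0,0,0,0,0]

```text
time: 11.9
eef_pos: [563.8, -44.8, 259.3]
orientation: [-2.22, -2.223, 0.0]
wrist_force: [0.0, -0.9, 0.2]
finger_gap: 0.1
grasp_force: 0.0
```

```bash
python3 look.py w6
```

```text
11.95 [563.87216682 -44.86255172 259.29228061] [ -18.88439069 -118.46995289] [0.125932   0.0115464  0.10527912]
cartridge 0.79 [323.9, 38.5, 366.6, 132.5] [0.8 2.4]
lever_peg 0.95 [259.4, 35.7, 396.6, 143.3] [-13.9  -1.7]
lamp_button 0.8 [419.7, 121.6, 443.2, 143.2] [ 84.  -39.1]
```

View pics/w6.png

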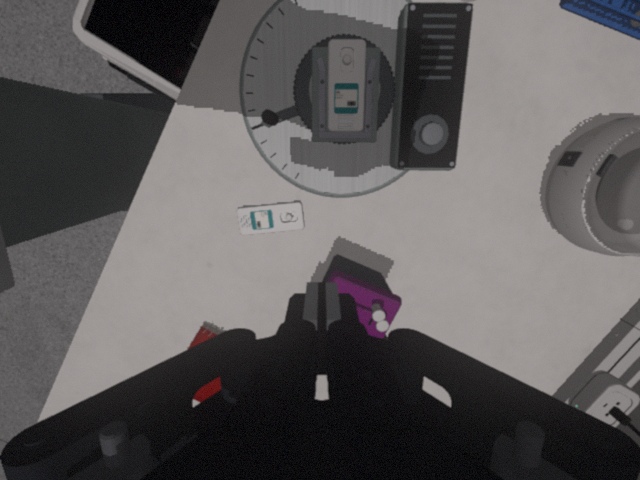

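Run:
```python
import cv2
i=cv2.imread("pics/w6.png")[25:175,235:400]
cv2.imwrite("pics/c6.png",cv2.resize(i,None,fx=4,fy=4,interpolation=cv2.INTER_CUBIC))
```

```text
(no output)
```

View pics/c6.png

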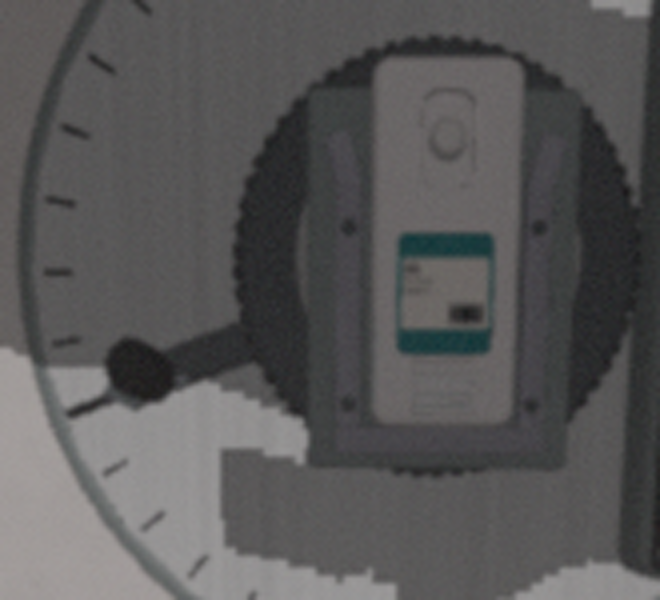

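Run:
```python
from fit import *
v=np.load("v.npy");p=viewer.get_image("wrist")
Z=lambda a,b:(a/4-.5+235,b/4-.5+25)
for n,uv,z in(("line out",(68,413),21.5),("line in vis",(112,395),21.5),("peg top",(137,366),68),("bar up1",(235,322),36),("bar up2",(170,346),36),("bar lo1",(255,358),36),("bar lo2",(185,385),36),("button",((432-235.+.5)*4,(132.5-25+.5)*4),59),("stage",(309,467),60),("stage",(565,467),60)):
    q=V(v,onz(p,Z(*uv),z));print(n,q.round(1),np.hypot(*q).round(1),(np.degrees(np.arctan2(q[1],q[0]))%360).round(1))
for a in(196,198,200,202,204):
    t=np.radians(a);u=proj(p,W(v,(76*np.cos(t),76*np.sin(t),68)));print(a,((u[0]+.5-235)*4,(u[1]+.5-25)*4))
```

```text
line out [-95.  -33.2] 100.7 199.3
line in vis [-83.2 -28.6] 88.0 199.0
peg top [-69.5 -25.1] 73.9 199.8
bar up1 [-49.3 -11.9] 50.7 193.6
bar up2 [-65.7 -17.7] 68.1 195.1
bar lo1 [-44.4 -20.4] 48.8 204.7
bar lo2 [-62.2 -27. ] 67.8 203.4
button [ 85.2 -38.2] 93.4 335.9
stage [-30.1 -47. ] 55.8 237.4
stage [ 31.5 -46.6] 56.3 304.1
196 (np.float64(121.10948182601169), np.float64(346.839405018407))
198 (np.float64(124.88831904773906), np.float64(358.5981325305007))
200 (np.float64(129.0279630123673), np.float64(370.177515445751))
202 (np.float64(133.5213981318816), np.float64(381.5655061584045))
204 (np.float64(138.36131678406878), np.float64(392.750419536412))
```

Call:
play_rows:
  offset:
    - [20,26,30]
    - [40,52,60]
    - [60,78,90]
    - [79,104,120]
    - [79,104,150]
    - [79,104,180]
    - [79,104,190]
    - [79,104,192]
    - [79,104,192]
    - [79,104,192]
  spin: [0,0,0,0,0,0,0,0,0,0]

```text
time: 13.5
eef_pos: [668.4, 34.0, 68.5]
orientation: [2.219, 2.221, 0.002]
wrist_force: [0.6, -0.2, -0.1]
finger_gap: 0.1
grasp_force: 0.0
```

Call:
play_rows:
  offset:
    - [0,0,4]
    - [0,0,6]
    - [0,0,8]
    - [0,0,9]
    - [0,0,10]
    - [0,0,11]
    - [0,0,12]
    - [0,0,12.5]
    - [0,0,12.5]
    - [0,0,12.5]
  spin: [0,0,0,0,0,0,0,0,0,0]

```text
time: 14.75
eef_pos: [668.1, 34.0, 56.8]
orientation: [2.219, 2.222, 0.002]
wrist_force: [-5.6, -0.1, 18.6]
finger_gap: -0.1
grasp_force: 8.7
```

Call:
play_rows:
  offset:
    - [0,0,-0.5]
    - [0,0,-1]
    - [0,0,-1.5]
    - [0,0,-1.5]
    - [0,0,-1.5]
    - [0,0,-1.5]
    - [0,0,-1.5]
    - [0,0,-1.5]
    - [0,0,-1.5]
    - [0,0,-1.5]
  spin: [0,0,0,0,0,0,0,0,0,0]

```text
time: 16.0
eef_pos: [668.0, 34.0, 57.1]
orientation: [2.22, 2.222, 0.001]
wrist_force: [-2.9, -0.1, 7.5]
finger_gap: -0.1
grasp_force: 4.0
```

Call:
play_rows:
  offset:
    - [0,0,-0.5]
    - [0,0,-1]
    - [0,0,-1.5]
    - [0,0,-1.5]
    - [0,0,-1.5]
    - [0,0,-1.5]
    - [0,0,-1.5]
    - [0,0,-1.5]
    - [0,0,-1.5]
    - [0,0,-1.5]
  spin: [0,0,0,0,0,0,0,0,0,0]

```text
time: 17.25
eef_pos: [668.0, 34.0, 57.8]
orientation: [2.22, 2.222, 0.0]
wrist_force: [0.4, -1.1, 3.0]
finger_gap: -0.2
grasp_force: 1.7
```

Call:
play_rows:
  offset:
    - [0,0,-3]
    - [0,0,-8]
    - [0,0,-20]
    - [0,0,-50]
    - [-20,-20,-90]
    - [-40,-50,-130]
    - [-60,-80,-170]
    - [-79,-104,-195]
    - [-79,-104,-201]
    - [-79,-104,-201]
  spin: [0,0,0,0,0,0,0,0,0,0]

```text
time: 18.5
eef_pos: [564.3, -44.9, 259.1]
orientation: [2.22, 2.222, 0.001]
wrist_force: [-0.5, -0.1, -0.7]
finger_gap: 0.2
grasp_force: 0.0
```

```bash
python3 look.py w7
python3 - <<'E'
import cv2
i=cv2.imread("pics/w7.png")[0:180,230:480]
cv2.imwrite("pics/c7.png",cv2.resize(i,None,fx=3.2,fy=3.2,interpolation=cv2.INTER_CUBIC))
E
```

```text
18.55 [564.27200542 -44.65813476 258.20432037] [ -18.48604588 -118.26264004] [-0.67429674  0.68372697 -0.3342093 ]
cartridge 0.69 [192.9, 324.9, 219.2, 401.4] [-150.  -288.6]
cartridge 0.55 [327.5, 40.7, 366.7, 132.2] [0.9 2.5]
lever_peg 0.92 [257.8, 33.5, 395.1, 128.9] [-15.  -3.]
lamp_button 0.88 [420.0, 120.2, 444.3, 145.0] [ 83.8 -38.8]
```

View pics/c7.png

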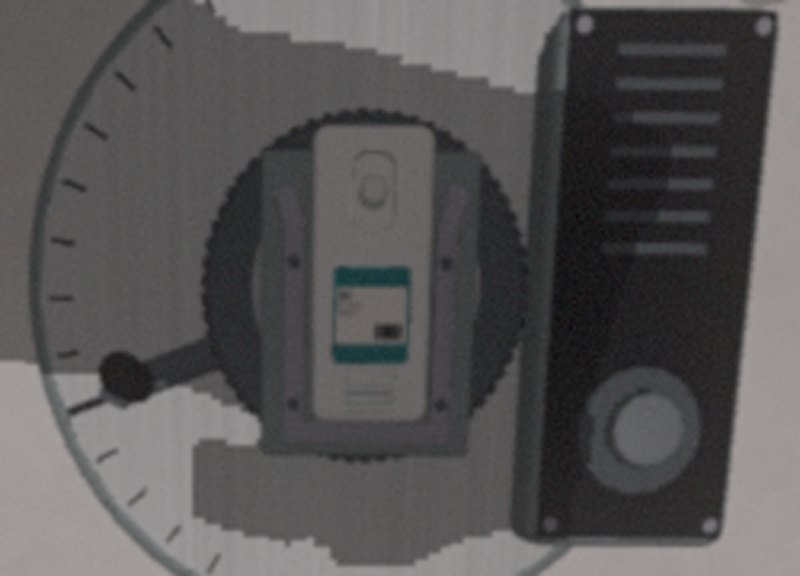

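The picture shows the cartridge against its stop (its end meets the stop at about 375,420). The lever lies on the long line (peg 127,377; line end 70,411), and the button is up at (648,430).

```bash
python3 -c "
from bench import ticket
print(ticket.job_done())"
```

```text
the job is handed in; nothing more can be done
None
```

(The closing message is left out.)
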